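# Pin back the belt tensioner of a laboratory shaker

## Task

The worn drive belt of this orbital shaker is off, and its tensioner must be locked back so that the new one can be fitted. Take the red-handled locking pin from the tool block, swing the tensioner's yellow-tipped lever back against its spring until it is past the lock hole in the steel insert (the pin's own shank can do the pushing), and hold it there while you press the pin fully home in the hole, so that after you let go the pin alone keeps the lever back. Leave the two drivers standing in the block and do not shove or knock over anything else on the bench.

Things in the scene. Friction and masses are not known exactly. Their poses are not given: they have to be found in the camera images.
- lock_pin: Locking pin upright in one of the tool block's bores. Steel shank 10 mm in diameter, 60 mm long, its lowest 8 mm tapering to a 5 mm nose; above it a round red handle, 24 mm in diameter, 42 mm tall (60 to 102 mm above the tip). About 70 g. Origin: tip of the nose; z up along the pin; yaw means nothing. The shoulder under the handle rests on the block's top.
- tool_block: Fixed grey block 190 x 56 x 68 mm (x, y, z) with three vertical bores of 12 mm, 62 mm deep, at x = -60, 0 and +60 mm on its middle line. Origin: centre of its underside. The pin and the two drivers stand in the bores, which is in which varies.
- hex_driver: Driver with a blue handle (28 mm across, 55 mm tall, on a 60 mm shank), standing in the tool block; to be left there. Origin: lower end of its shank.
- nut_driver: Driver with a green handle (28 mm across, 55 mm tall, on a 60 mm shank), standing in the tool block; to be left there. Origin: lower end of its shank.
- drive_base: Fixed white base of the shaker, covers and belt off, 300 x 340 mm (x, y), its dark plate 60 mm above the bench. Origin: centre of its underside; its front (screen) faces its -x. On the plate, with top above the bench: 150 mm pulley at x 55, y 75 (136 mm); motor pulley x 55, y -128 (118); bearings 38 mm wide at x +-123, y +-145 (98); black cover x -85, y 85, 50 x 90 (82).
- pivot_foot (a point): Point on the plate's upper face under the tensioner's upright pivot. A bell crank turns about it: one arm carries the black tension wheel, the other is the lever: a straight bar 12 mm wide, 8 to 26 mm above the plate, reaching 121 mm from the pivot, its end in a 32 mm yellow sleeve. At rest it points to the base's front, 20 degrees towards its -y. Hub with coil spring: 51 mm tall.
- lever_face (a point): Point on the lever's upright pushing face, 100 mm from the pivot along the lever, 17 mm above the plate; moves with the lever. The pushing face is the one on the base's -y side, facing away from the lock hole while the lever is at rest; the plate beside it is bare.
- lock_hole (a point): Centre of the lock hole's mouth, level with the plate's upper face, in a bright steel insert 36 x 36 mm; 101 mm from the pivot. Upright 12 mm bore, 2 mm chamfer, 32 mm deep. At rest the lever lies between its pushing side and the hole: push it some 50 mm, across and past the hole. The pin then stands in the hole with the lever leaning on its shank; fully home, its shoulder is 2 mm above the lever.
- tension_arm (a joint): Turn of the tensioner, rad: 0 at rest on its rubber stop, growing clockwise seen from above as the lever is pushed back (to the base's +y), at most 0.65; about 0.5 when the pin in the lock hole holds it. A spring drives it back to 0: at 100 mm from the pivot it takes about 3.6 N to start it and 7.6 N to hold it at 0.5.
- screw_dish: Steel dish with screws, 86 mm across, 22 mm tall. Origin: centre of its underside. Bystander.
- tube_rack: Blue rack of small tubes, 200 x 85 x 59 mm. Origin: centre of its underside. Bystander.
- belt_carton: Closed cardboard carton with the new belt, 130 x 130 x 35 mm. Origin: centre of its underside. Bystander.
- tip_box: Blue box of pipette tips, 127 x 87 x 67 mm. Origin: centre of its underside. Bystander.
- wheel_top (a point): Centre of the top of the black tension wheel, 52 mm across, 75 mm from the pivot; its top is 52 mm above the plate. It swings with the lever and spins freely.

How it is judged:
On the way:
1. the lever is held back against its spring while the pin is not yet home (value of joint tension_arm above 0.4 rad and z of lock_pin in the frame of lock_hole above -0.022 m), for 0.1 s.
At the end, for the whole second after the job is handed in: The pin stands in the lock hole, tip at least 24 mm below the mouth (of 32), within 6 mm of its axis, leaning under 0.2 rad; released, it alone keeps the lever back at 0.42 rad or more; both at rest (0.02 m/s, 0.05 rad/s) (z of lock_pin in the frame of lock_hole below -0.024 m and horizontal distance between lock_pin and lock_hole below 0.006 m and angle between lock_pin's own z axis and vertical below 0.2 rad and value of joint tension_arm above 0.42 rad and velocity of joint tension_arm between -0.05 and 0.05 rad/s and linear speed of lock_pin below 0.02 m/s); the robot touches nothing.
It fails at once if a driver was pulled or knocked out of its place in the tool block (moved over 25 mm) (distance of any of hex_driver, nut_driver from where it was at the start of the episode above 0.025 m).
It fails at once if the rack, carton, dish or tip box was shoved over 40 mm or tipped over (distance of any of screw_dish, tube_rack, belt_carton, tip_box from where it was at the start of the episode above 0.04 m or angle between any of tube_rack, tip_box, belt_carton, screw_dish's own z axis and vertical above 0.6 rad).
It also fails if it takes over 42 s, if anything falls off the work surface, if the arm or the gripper's body presses on something with over 40 N, if the wrist force passes 120 N, or if a joint passes its speed limit or range.

## Robot

A 7-joint arm with a two-finger parallel gripper is mounted at the origin on the work surface. World frame = base frame: x ahead of the robot, y to its left, z up, the work surface at z = 0. Lengths are in m, angles in rad, forces in N, time in s.
With the tool pointing down it reaches from about 0.425 to 0.95 m from the base axis. Payload 4.7 kg.
Tool frame: the origin (TCP) lies between the finger pads; the fingertips stand 25 mm ahead of it and the grasp point (between the pads) lies 6 mm ahead of it; x points along the fingers, z is the direction in which the jaws open and shut, and the axes are right-handed (so a half turn about x gives the same grasp; the last joint's range is limited). The gripper opens to 85 mm and grips with 20 to 120 N. Pads are 22 mm wide; open, the fingers measure 114 mm over their backs; the gripper's body (76 mm by 85 mm) begins 54 mm behind the grasp point. The pads swing forward as they close: fully open they stand 13 mm farther back than shut.
Start: joints at [-1.184, 0.469, -0.049, 1.532, 0.024, 1.141, -0.082], TCP at [0.273, 0.618, 0.256] pointing down, gripper open.
Joint ranges: [-2.59, 2.59], [-0.33, 1.99], [-1.39, 1.29], [0.1, 2.45], [-1.04, 4.18], [0.21, 1.99], [-2.66, 2.66]. Speed limits (rad/s): [2.57, 2.57, 3.14, 3.14, 3.14, 3.14, 3.14].

## Interface

Orientations are given as a 3x3 rotation matrix whose columns are the frame's x, y, z axes.
In Python, from rig import * gives the robot as it stands. Calls block until the motion is done:
- movep(position, orientation): joint-space move of the TCP to a pose.
- move_l(position, attitude=None, feed=0.15, until_force=None): straight line of the TCP; attitude=None keeps the orientation; feed is the mean speed in m/s. With until_force (N) it stops when the force on the tool has changed by that much, and returns True; else False.
- move_joints(angles): joint-space move.
- command_gripper(opening, newtons=None): finger opening in m; newtons is the grip in N (None keeps the last); returns when the fingers have stopped.
- sleep(seconds).
- inverse_kinematics(position, orientation): joint angles nearest the present ones, or None.
- sense(): the state.
- camera(name): name is "scene" or "top"; returns (picture, depth): 480x640x3 uint8, red, green, blue; 480x640 float32, m along the optical axis (not along the pixel's ray), 0 where there is no reading.
- camera_params(name): a dict with "K" (3x3 intrinsics, pixels), "dist" ([k1, k2, p1, p2, k3] as OpenCV has them; the pictures are not rectified), "position" and "rotation" of the camera in the world. Camera axes: x right, y down, z forward; pixel columns grow to the right and rows downward; lengths in m; the calibration is good to about 2 mm. A picture is of the moment at which its call begins. camera_params takes no time and is no camera call.
A pose or a line that the arm cannot do raises Unreachable and nothing moves.
- finish_job(): hands the job in, once; it reports no verdict.
The state is a dict: "time_s": time; "joint_pos": joint angles; "qd": joint speeds; "joint_efforts": joint torques, N m; "position": TCP position; "tcp_rot": TCP orientation; "wrist_force": force on the tool from outside, world axes, zero at the start; "ft_torque": the same for the moment, N m; "finger_gap": finger opening in m.
Only numpy, scipy, OpenCV 4.12 (cv2) and the standard library are available. Lean on these libraries where they do the work, as an engineer would, in place of code of your own. Each camera call takes 0.05 s, during which the arm holds its last target.

## Working session

There is one attempt and no reset: what is moved stays moved. The work goes in short steps, each a Python script; the robot and the scene stay as the last script left them, time stands still between calls to the robot, and variables do not carry over. Pictures are saved under pics/ and viewed, and the job is handed in when it is done.

```bash
ls; mkdir -p pics; python3 - <<'E'
from rig import *
import cv2,numpy as np
s=sense();print(s['time_s'],s['position'],s['tcp_rot'],s['finger_gap'])
for n in("scene","top"):
    p,d=camera(n);cv2.imwrite(f"pics/{n}0.png",p[:,:,::-1]);np.save(f"pics/{n}0.npy",d);np.save(f"pics/{n}0rgb.npy",p)
    c=camera_params(n);print(n,c)
E
```

```text
pics
0.0 [0.2724177  0.61699909 0.25523364] [[-7.55724609e-04 -9.14803937e-01  4.03897494e-01]
 [-1.85450148e-03  4.03898196e-01  9.14802059e-01]
 [-9.99997995e-01 -5.76900706e-05 -2.00174106e-03]] 0.08551917798837375
scene {'K': array([[510.15750166,   0.        , 324.17229253],
       [  0.        , 510.15750166, 244.78021191],
       [  0.        ,   0.        ,   1.        ]]), 'dist': array([-0.08411321,  0.        ,  0.        ,  0.        ,  0.        ]), 'position': array([1.43711351, 0.40948938, 0.89761839]), 'rotation': array([[-3.73350816e-01,  5.65500143e-01, -7.35403805e-01],
       [ 9.27690183e-01,  2.27847045e-01, -2.95764516e-01],
       [ 3.04707955e-04, -7.92650813e-01, -6.09675812e-01]])}
top {'K': array([[488.09588497,   0.        , 323.18933184],
       [  0.        , 488.09588497, 243.26633056],
       [  0.        ,   0.        ,   1.        ]]), 'dist': array([0.03185462, 0.        , 0.        , 0.        , 0.        ]), 'position': array([0.16579268, 0.02056276, 1.489312  ]), 'rotation': array([[-0.00466461, -0.97686861,  0.21378953],
       [-0.99996818,  0.00594039,  0.00532539],
       [-0.0064722 , -0.21375789, -0.97686523]])}
```

View pics/scene0.png

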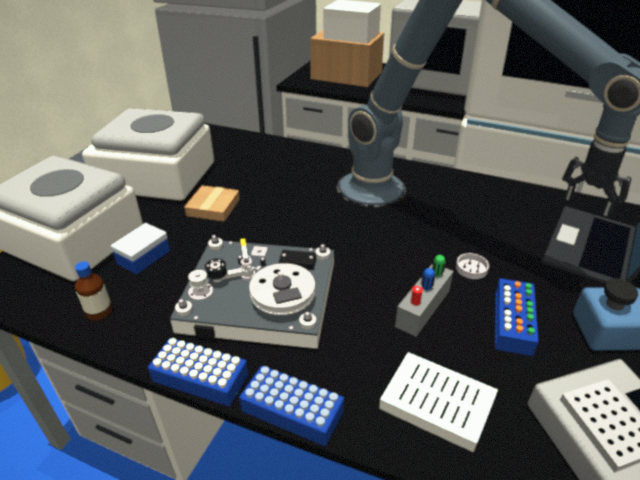

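View pics/top0.png

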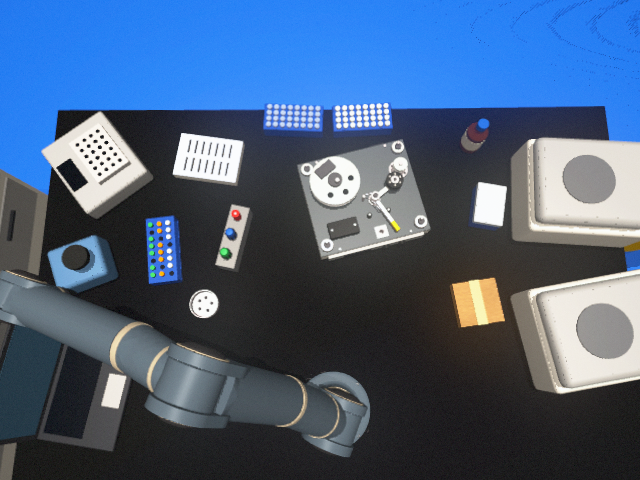

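The scene view shows the red pin handle at (417,295), blue at (429,278), green at (440,263) and the lever's yellow tip at (243,247). In the top view red is at (236,214), the yellow sleeve at (392,223) and the steel insert at (381,231). Next I zoom in and measure.

```bash
cat > h.py <<'E'
import cv2,numpy as np
from rig import *
def ray(n,uv):
    c=camera_params(n)
    p=cv2.undistortPoints(np.array([[uv]],float),c['K'],np.array(c['dist']))[0,0]
    d=c['rotation']@np.array([p[0],p[1],1.]);return np.array(c['position']),d
def onplane(n,uv,z):
    o,d=ray(n,uv);return o+d*(z-o[2])/d[2]
def tri(a,ua,b,ub):
    o1,d1=ray(a,ua);o2,d2=ray(b,ub)
    d1/=np.linalg.norm(d1);d2/=np.linalg.norm(d2)
    t=np.linalg.lstsq(np.c_[d1,-d2],o2-o1,rcond=None)[0]
    p,q=o1+t[0]*d1,o2+t[1]*d2
    return (p+q)/2,np.linalg.norm(p-q)
def proj(n,P):
    c=camera_params(n);R=np.array(c['rotation']).T
    return cv2.projectPoints(np.array([P],float),cv2.Rodrigues(R)[0],-R@c['position'],c['K'],np.array(c['dist']))[0][0,0]
def crop(n,img,x0,y0,x1,y1,out):
    k=min(800/(x1-x0),600/(y1-y0));k=int(k)
    cv2.imwrite(out,cv2.resize(img[y0:y1,x0:x1,::-1],None,fx=k,fy=k,interpolation=cv2.INTER_CUBIC));return k
def blobs(img,lo,hi,roi=None):
    m=cv2.inRange(cv2.cvtColor(img,cv2.COLOR_RGB2HSV),np.array(lo),np.array(hi))
    n,l,s,c=cv2.connectedComponentsWithStats(m)
    return [(s[i].tolist(),c[i].round(1).tolist()) for i in range(1,n) if s[i][4]>12],l
E
python3 - <<'E'
from h import *
T=np.load('pics/top0rgb.npy');S=np.load('pics/scene0rgb.npy')
print(crop('t',T,290,135,440,265,'pics/tc.png'),crop('s',S,165,225,345,350,'pics/sc.png'))
for nm,lo,hi in(('red',(0,150,80),(8,255,255)),('yel',(24,150,120),(34,255,255)),('green',(50,120,60),(75,255,255))):
    for n,i in(('top',T),('scene',S)): print(nm,n,blobs(i,lo,hi)[0])
for n in('top','scene'):
    d=np.load(f'pics/{n}0.npy');print(n,d.min(),d.max(),(d==0).mean())
E
```

```text
4 4
red top [([232, 210, 9, 10, 45], [235.6, 213.9])]
red scene [([412, 286, 11, 19, 142], [416.0, 295.1])]
yel top [([391, 221, 9, 10, 43], [395.2, 225.5])]
yel scene [([240, 238, 6, 7, 37], [242.7, 241.0])]
green top [([148, 223, 5, 4, 16], [150.0, 224.5]), ([149, 237, 5, 4, 16], [151.0, 238.5]), ([149, 244, 5, 4, 17], [151.1, 245.6]), ([220, 248, 11, 10, 71], [224.6, 252.3]), ([150, 251, 4, 4, 14], [151.5, 252.7]), ([150, 265, 5, 5, 17], [152.2, 267.2]), ([151, 273, 5, 4, 18], [152.8, 274.5])]
green scene [([434, 254, 12, 22, 181], [438.9, 263.2]), ([526, 283, 5, 12, 39], [528.0, 288.5]), ([527, 300, 6, 20, 78], [529.3, 309.9]), ([529, 327, 5, 7, 28], [530.7, 329.9])]
top 0.0 2.6032326 0.004104817708333333
scene 0.0 3.6354964 0.004156901041666667
```

```bash
true
```

```text
(no output)
```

View pics/tc.png

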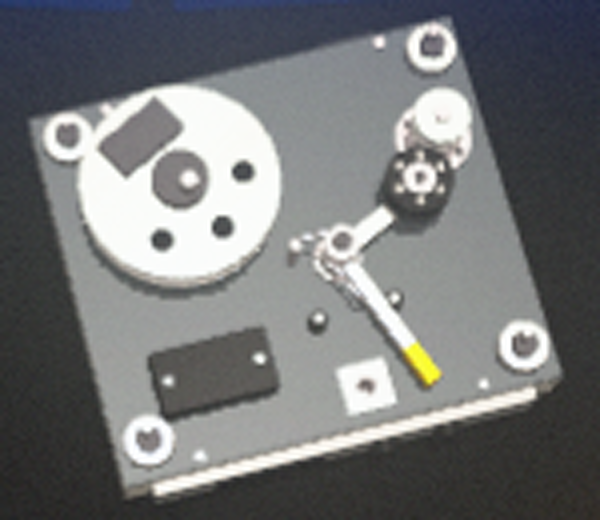

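View pics/sc.png

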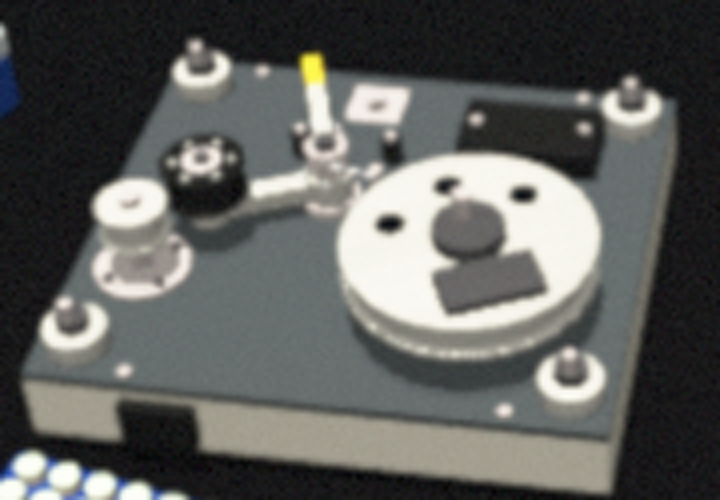

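```bash
python3 - <<'E'
from h import *
T=np.load('pics/top0rgb.npy');S=np.load('pics/scene0rgb.npy')
def quad(img,seed,win,thr):
    g=cv2.cvtColor(img,cv2.COLOR_RGB2GRAY);x,y=seed
    k=8;c=cv2.resize(g[y-win:y+win+1,x-win:x+win+1],None,fx=k,fy=k,interpolation=cv2.INTER_CUBIC)
    m=(c>thr).astype(np.uint8);cs,_=cv2.findContours(m,cv2.RETR_EXTERNAL,cv2.CHAIN_APPROX_NONE)
    ctr=len(c)//2
    b=min(cs,key=lambda q:0 if cv2.pointPolygonTest(q,(ctr,ctr),False)>=0 else -cv2.pointPolygonTest(q,(ctr,ctr),True))
    b=cv2.convexHull(b)
    M=cv2.moments(b);p=np.array([M['m10']/M['m00'],M['m01']/M['m00']])
    r=cv2.minAreaRect(b)
    f=lambda p:(np.array(p)+.5)/k-.5+[x-win,y-win]
    return f(p),f(r[0]),np.array(r[1])/k,r[2],cv2.contourArea(b)/k/k
g=cv2.cvtColor(T,cv2.COLOR_RGB2GRAY);print(g[223:240,372:392]);g=cv2.cvtColor(S,cv2.COLOR_RGB2GRAY);print(g[243:259,248:272])
for th in(140,155,170):
    a=quad(T,(381,231),11,th);b=quad(S,(259,251),11,th);print(th,a,b)
    print(tri('top',a[0],'scene',b[0]),onplane('top',a[0],.06),onplane('scene',b[0],.06))
t=np.load('pics/top0.npy');P=t[0]if 0 else None
for n,uv in(('top',(381,231)),('scene',(259,251)),('top',(350,215))):
    d=np.load(f'pics/{n}0.npy')[uv[1],uv[0]];o,r=ray(n,uv);print(n,uv,o+r*d)
E
```

```text
[[157 160 160 159 159 158 157 157 159 157 159 159 158 163 157 158 140  91
   98 157]
 [159 159 156 161 159 161 158 158 159 167 175 185 207 205 164 156 146 104
   96 116]
 [160 157 162 158 162 170 178 185 207 221 233 240 250 244 189 156 157 148
  108  96]
 [159 162 169 184 208 224 232 241 250 251 251 251 251 248 220 156 155 156
  144 106]
 [159 169 210 241 251 251 251 250 251 251 251 251 250 250 242 155 157 156
  156 138]
 [159 168 221 251 251 251 251 250 249 249 249 250 251 251 242 172 155 157
  155 146]
 [157 155 204 249 251 251 250 246 224 215 223 242 249 251 247 214 158 154
  159 157]
 [162 160 180 236 251 250 248 226 137 114 142 198 242 250 249 231 155 157
  159 155]
 [161 162 178 231 251 251 244 177 117 115 113 173 242 250 251 243 171 160
  157 156]
 [158 160 159 208 250 251 247 222 181 173 132 194 248 250 250 247 207 155
  159 158]
 [160 160 158 192 242 251 250 249 245 239 206 235 251 250 250 247 222 156
  156 154]
 [161 161 161 177 229 250 251 252 251 247 248 251 251 251 251 251 244 161
  156 158]
 [162 162 160 160 210 251 251 252 251 251 250 250 250 250 248 247 237 176
  157 
[... 2677 characters left out ...]
4(0.00503422834597339)) [ 0.51311889 -0.14356453  0.06      ] [ 0.51537935 -0.14818474  0.06      ]
170 (array([381.04052822, 231.08508059]), array([381.10116005, 231.04042721]), array([13.79014397, 14.06344795]), 75.52970886230469, 185.0) (array([258.8700083, 250.6378317]), array([258.85372829, 250.62317657]), array([15.50742435,  9.56492805]), 4.899092674255371, 130.9140625)
(array([ 0.51545388, -0.1469366 ,  0.06030628]), np.float64(0.0021450663118876647)) [ 0.51507959 -0.14597418  0.06      ] [ 0.51528268 -0.14825435  0.06      ]
top (381, 231) [ 0.52028959 -0.14821487  0.03977732]
scene (259, 251) [ 0.51010795 -0.15109425  0.05415152]
top (350, 215) [ 0.56552238 -0.05333902  0.06137496]
```

```bash
python3 - <<'E'
from h import *
f=lambda x,y:((x+.5)/4-.5+290,(y+.5)/4-.5+135)
g=lambda x,y:((x+.5)/4-.5+165,(y+.5)/4-.5+225)
B=[onplane('top',f(*p),.09)[:2] for p in((67,134),(431,44),(523,344),(148,439))]  # +x+y,+x-y,-x-y,-x+y
print(np.round(B,4));c=np.mean(B,0)
print('len',[np.linalg.norm(B[i]-B[(i+1)%4]) for i in range(4)])
ys=[np.arctan2(*(v[::-1])) for v in(B[0]-B[3],B[1]-B[2])];zs=[np.arctan2(-v[0],v[1]) for v in(B[0]-B[1],B[3]-B[2])]
print('c',c,'yaw',ys,zs)
yaw=np.mean(ys+zs)
pv=tri('top',f(342,241),'scene',g(325,142));print('pivot',pv,onplane('top',f(342,241),.111),onplane('scene',g(325,142),.111))
wh=tri('top',f(420,178),'scene',g(203,160));print('wheel',wh,np.linalg.norm((wh[0]-pv[0])[:2]))
rp=lambda a:np.array([np.cos(a),np.sin(a)])
hole=np.array([.5153,-.147])
P=pv[0][:2];print('hole-pivot',np.linalg.norm(hole-P),np.degrees(np.arctan2(*(hole-P)[::-1])))
la=yaw+np.pi+np.radians(20);print('lever dir',np.degrees(la)-360,'base yaw',np.degrees(yaw),'tip',P+.121*rp(la))
yt=tri('top',f(427,372),'scene',g(313,65));print('yel',yt, np.linalg.norm(yt[0][:2]-P),np.degrees(np.arctan2(*(yt[0][:2]-P)[::-1])))
R=np.c_[rp(yaw),rp(yaw+np.pi/2)]
print('hole in base',R.T@(hole-c),'piv in base',R.T@(P-c))
# pin
p=tri('top',(235.6,213.9),'scene',(416,290));print('pin',p)
T=np.load('pics/top0rgb.npy');S=np.load('pics/scene0rgb.npy')
crop('t',T,205,195,265,280,'pics/tb.png');crop('s',S,390,240,490,340,'pics/sb.png')
E
```

```text
[[ 0.7058  0.0781]
 [ 0.7765 -0.2002]
 [ 0.5388 -0.2595]
 [ 0.4686  0.0181]]
len [np.float64(0.2871684606200556), np.float64(0.24491902867653584), np.float64(0.28636464766466535), np.float64(0.2446462999306144)]
c [ 0.62243458 -0.09086057] yaw [np.float64(0.24782100484077155), np.float64(0.24453929991612502)] [np.float64(0.24852362211280765), np.float64(0.24757781698177653)]
pivot (array([ 0.61388419, -0.12697554,  0.10856029]), np.float64(0.0018750958979629453)) [ 0.61267223 -0.12585121  0.111     ] [ 0.61657034 -0.12629658  0.111     ]
wheel (array([ 0.66081488, -0.18511047,  0.1123968 ]), np.float64(0.0007635668417784185)) 0.0747138517254296
hole-pivot 0.1005973226076623 -168.51826399316658
lever dir -145.84132846679216 base yaw 14.158671533207825 tip [ 0.51375841 -0.19491543]
yel (array([ 0.52006087, -0.19001971,  0.08381682]), np.float64(0.002468511026204778)) 0.1130370880114058 -146.10104568044267
hole in base [-0.11761221 -0.02822805] piv in base [-0.01712466 -0.03292638]
pin (array([0.55912731, 0.2845351 , 0.10445323]), np.float64(0.001973699997874019))
```

View pics/tb.png

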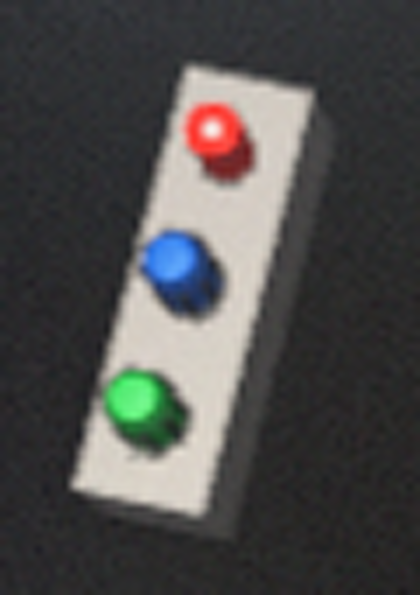

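View pics/sb.png

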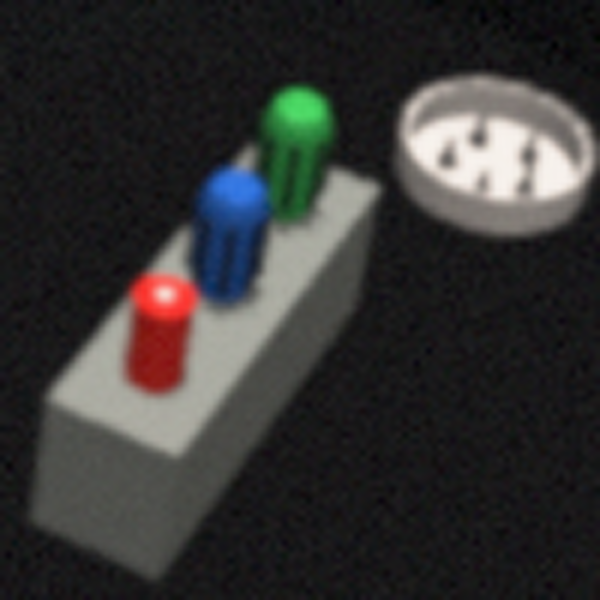

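```bash
python3 - <<'E'
from h import *
f=lambda x,y:((x+.5)/7-.5+205,(y+.5)/7-.5+195)
g=lambda x,y:((x+.5)/6-.5+390,(y+.5)/6-.5+240)
print('pin top',tri('top',f(214,129),'scene',g(164,298)),onplane('top',f(214,129),.11),onplane('scene',g(164,298),.11))
# block top corners
a=[f(187,65),f(315,91),f(206,516),f(72,488)];Q=np.array([onplane('top',p,.068)[:2] for p in a]);print(Q,np.linalg.norm(Q-np.roll(Q,1,0),axis=1))
ax=(Q[0]+Q[1]-Q[2]-Q[3])/2;ang=np.arctan2(ax[1],ax[0]);c=Q.mean(0);print('c',c,'ang',np.degrees(ang),'bore',c+.06*ax/np.linalg.norm(ax))
print('blk corner z',tri('top',f(72,488),'scene',g(381,185)),tri('top',f(187,65),'scene',g(182,457)),tri('top',f(315,91),'scene',g(50,400)))
s=sense()
for nm,p,an in(('grasp',(.559,.284,.1),ang+np.pi/2),('hole',(.515,-.147,.15),np.radians(101.5)),('start',(.5425,-.198,.15),np.radians(101.5))):
    for k in(0,np.pi):
        z=np.array([np.cos(an+k),np.sin(an+k),0]);x=np.array([0,0,-1.]);R=np.c_[x,np.cross(z,x),z]
        print(nm,k,np.degrees(an),inverse_kinematics(p,R))
E
```

```text
pin top (array([0.5605872 , 0.28587166, 0.10848398]), np.float64(0.000600824158372117)) [0.56009141 0.28587623 0.11      ] [0.56238215 0.28582574 0.11      ]
[[0.60095219 0.30660077]
 [0.58891007 0.250837  ]
 [0.40294688 0.29159815]
 [0.4152652  0.34847463]] [0.19034989 0.05704919 0.19037799 0.05819515]
c [0.50201858 0.29937764] ang -12.535576569725576 bore [0.56058827 0.28635489]
blk corner z (array([0.41504847, 0.3478914 , 0.06947664]), np.float64(0.000483597411119094)) (array([0.6007494 , 0.30678282, 0.06847755]), np.float64(0.0005630538143286412)) (array([0.58885129, 0.25153391, 0.06768055]), np.float64(0.0013218297363322658))
grasp 0 77.46442343027442 [-0.54203407  0.55644991  0.00644436  1.7914959  -0.00477432  0.79366186
  0.81879528]
grasp 3.141592653589793 77.46442343027442 [-0.96265049  0.62653814  0.60434503  1.81754132 -0.46284931  0.84232341
 -1.92148931]
hole 0 101.5 [-0.1470955   0.38633938  0.43707153  1.99286701 -0.22244009  0.80809436
  2.18786004]
hole 3.141592653589793 101.5 [-0.53149371  0.53632925  0.98913748  2.0113676  -0.57572846  0.90140425
 -0.60089654]
start 0 101.5 [-0.07407062  0.4530918   0.46221018  1.89768892 -0.26277616  0.850287
  2.2942198 ]
start 3.141592653589793 101.5 [-0.46819784  0.66366443  1.08298155  1.9172828  -0.70242215  1.00145748
 -0.43216438]
```

```bash
cat >> h.py <<'E'
def ori(an):
    z=np.array([np.cos(an),np.sin(an),0]);x=np.array([0,0,-1.]);return np.c_[x,np.cross(z,x),z]
def shot(tag):
    for n in('top','scene'):
        p,d=camera(n);np.save(f'pics/{n}{tag}rgb.npy',p);cv2.imwrite(f'pics/{n}{tag}.png',p[:,:,::-1])
E
python3 - <<'E'
from h import *
R=ori(np.radians(77.5))
movep((.5605,.286,.20),R)
command_gripper(.055,100)
move_l((.5605,.286,.099),feed=.12)
s=sense();print(s['time_s'],s['position'],s['wrist_force'])
command_gripper(0.0,100)
s=sense();print(s['time_s'],s['position'],s['wrist_force'],s['finger_gap'])
move_l((.5605,.286,.19),feed=.12)
s=sense();print(s['time_s'],s['position'],s['wrist_force'],s['finger_gap'])
shot(1)
T=np.load('pics/top1rgb.npy');S=np.load('pics/scene1rgb.npy')
crop('t',T,190,150,290,280,'pics/t1.png');crop('s',S,360,180,510,330,'pics/s1.png')
E
```

```text
3.125 [0.56109494 0.2862287  0.09976018] [0.63762021 0.73377412 0.69733326]
3.525 [0.56082352 0.28554171 0.10010969] [-2.52687907 -2.54231017  5.83731216] 0.021453427015665064
4.4333 [0.55990677 0.28580241 0.18908269] [-0.80783095 -0.33903025 -1.35904508] 0.02222902717937558
```

View pics/s1.png

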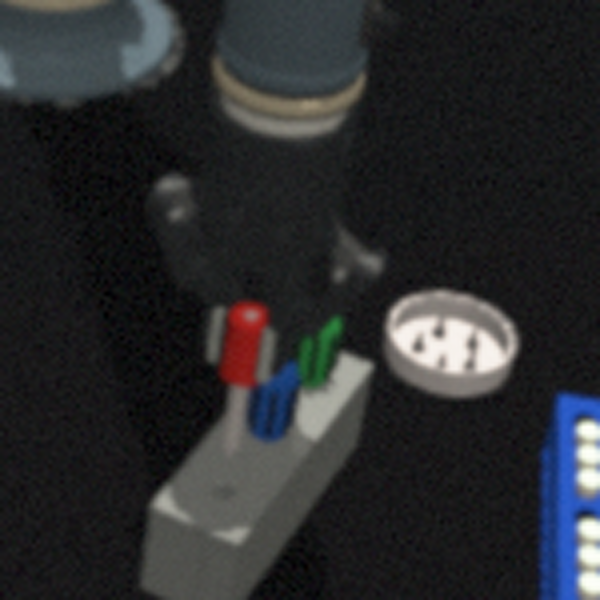

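```bash
python3 - <<'E'
from h import *
g=lambda x,y:((x+.5)/4-.5+360,(y+.5)/4-.5+180)
x,y,z=sense()['position']
print('top exp',proj('scene',(x,y,z+.010)),'obs',g(250,313));print('tip exp',proj('scene',(x,y,z-.092)),'obs',g(232,455))
print(proj('scene',(x+.01,y,z))-proj('scene',(x,y,z)),proj('scene',(x,y+.01,z))-proj('scene',(x,y,z)))
E
```

```text
top exp [421.7107897  258.40066307] obs (422.125, 257.875)
tip exp [416.47867283 292.80182567] obs (417.625, 293.375)
[-1.06786436  2.71373343] [4.47403347 1.08315482]
```

The pin is held upright, and the tip and handle top agree with kinematics to about 1 px. Next: carry it over and descend on the lever's pushing side.

```bash
python3 - <<'E'
from h import *
R=ori(np.radians(101.5));P=np.array([.6139,-.127])
st=lambda a:P+.101*np.array([np.cos(np.radians(a)),np.sin(np.radians(a))])
move_l((.5599,.2858,.255),feed=.2)
p=st(-134);movep((*p,.26),R)
print(sense()['time_s'],sense()['position'])
print(move_l((*p,.185),feed=.12),move_l((*p,.158),feed=.04,until_force=6))
s=sense();print(s['time_s'],p,s['position'],s['wrist_force'])
shot(2)
T=np.load('pics/top2rgb.npy');S=np.load('pics/scene2rgb.npy')
crop('s',S,165,200,345,350,'pics/s2.png');crop('t',T,290,135,440,265,'pics/t2.png')
E
```

```text
6.775 [ 0.54426436 -0.19825025  0.25970452]
False False
8.375 [ 0.5437395  -0.19965332] [ 0.54388263 -0.19971134  0.15806802] [-0.10202298  0.71370269 -0.607014  ]
```

View pics/s2.png

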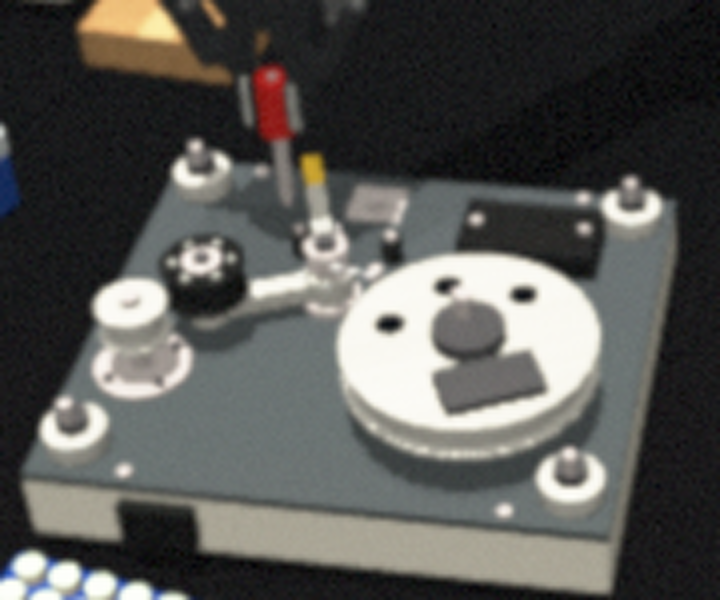

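View pics/t2.png

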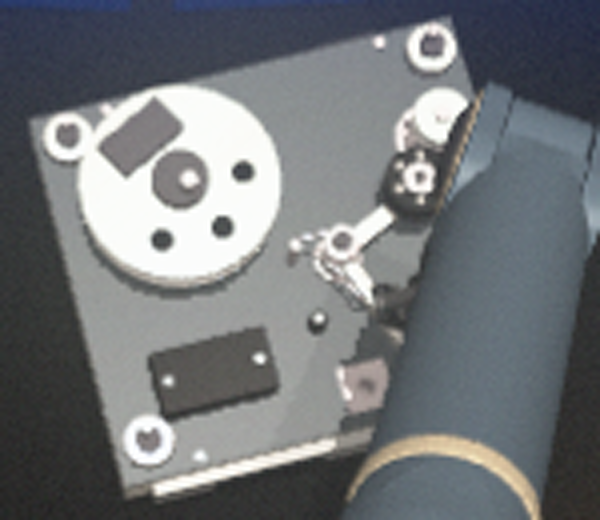

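The scene crop shows the tip at (288,205), beside the lever on its pushing side, with no contact. Now the arc push.

```bash
python3 - <<'E'
from h import *
P=np.array([.6139,-.127]);st=lambda a:P+.101*np.array([np.cos(np.radians(a)),np.sin(np.radians(a))])
for a in(-141,-148,-155,-162,-168.5):
    q=st(a)
    if a==-168.5:q=np.array([.5153,-.147])
    move_l((*q,.158),feed=.07);s=sense();print(a,q,s['time_s'],s['position'].round(4),s['wrist_force'].round(2))
shot(3)
S=np.load('pics/scene3rgb.npy');crop('s',S,205,200,305,275,'pics/s3.png')
x,y,z=s['position'];print(proj('scene',(x,y,z+.01)),proj('scene',(x,y,z-.092)))
E
```

```text
-141 [ 0.53540826 -0.19056136] 8.8 [ 0.5359 -0.1912  0.1585] [ 2.02 -3.24 -2.5 ]
-148 [ 0.52824714 -0.18052185] 9.125 [ 0.5293 -0.1812  0.1586] [ 3.18 -2.8  -1.2 ]
-155 [ 0.52236291 -0.16968444] 9.45 [ 0.5238 -0.1708  0.1586] [ 4.28 -4.83 -1.26]
-162 [ 0.51784329 -0.15821072] 9.775 [ 0.5194 -0.16    0.1587] [ 5.16 -5.61 -1.9 ]
-168.5 [ 0.5153 -0.147 ] 10.0917 [ 0.5169 -0.1495  0.1588] [ 4.65 -7.23 -1.03]
[254.80666626 217.05357269] [257.96813316 248.86358146]
```

View pics/s3.png

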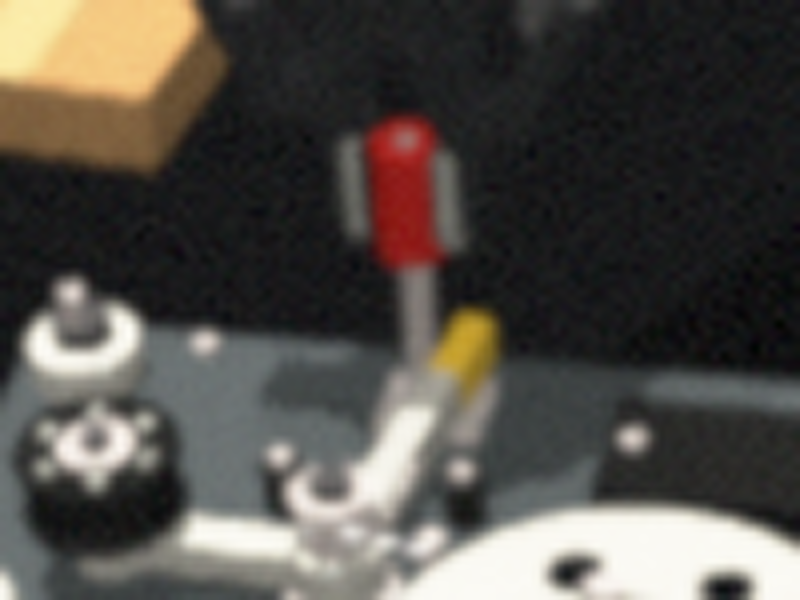

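```bash
python3 - <<'E'
from h import *
t=np.array([.5153,-.147]);c=t.copy()
for i in range(3):
    c=c+(t-sense()['position'][:2]);move_l((*c,.158),feed=.03);sleep(.1)
    s=sense();print(c,s['time_s'],s['position'].round(4),s['wrist_force'].round(2),np.degrees(np.arccos(-s['tcp_rot'][2,0])))
shot(4)
S=np.load('pics/scene4rgb.npy');crop('s',S,225,215,285,260,'pics/s4.png')
x,y,z=s['position'];print(proj('scene',(x,y,z+.01)),proj('scene',(x,y,z-.092)),s['tcp_rot'].round(4))
E
```

```text
[ 0.51364238 -0.14416223] 10.55 [ 0.5152 -0.1473  0.1589] [ 4.68 -6.84 -0.35] 0.3248911061877152
[ 0.51373224 -0.14389286] 10.9 [ 0.5152 -0.1471  0.1589] [ 5.08 -7.29 -0.11] 0.31998350274358195
[ 0.51379734 -0.14378419] 11.25 [ 0.5152 -0.147   0.1589] [ 4.53 -7.48 -0.39] 0.31313780861513707
[256.00219082 216.89389847] [259.10804612 248.70234498] [[ 0.0037 -0.9802 -0.1978]
 [-0.004  -0.1978  0.9802]
 [-1.     -0.0028 -0.0047]]
```

View pics/s4.png

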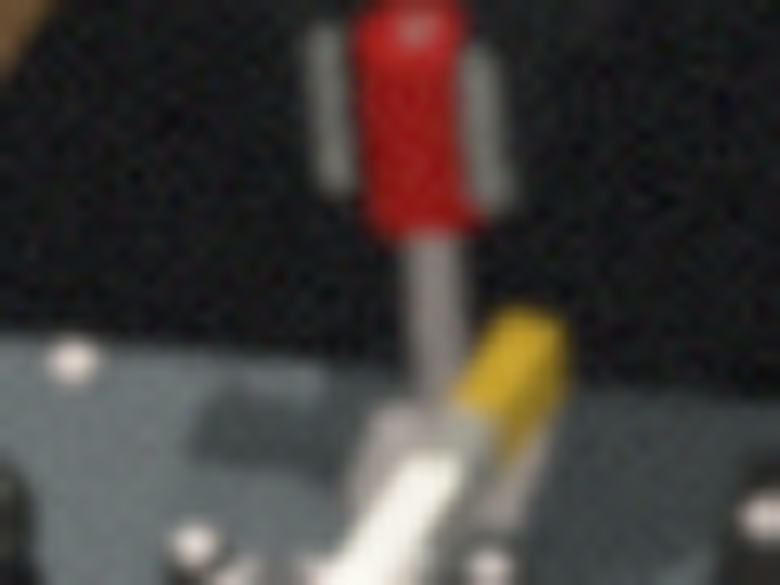

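```bash
python3 - <<'E'
from h import *
c=(.5138,-.1438)
for z in(.150,.142,.134):
    r=move_l((*c,z),feed=.03,until_force=15);s=sense();print(z,r,s['time_s'],s['position'].round(4),s['wrist_force'].round(2))
    if r:break
E
```

```text
0.15 False 11.7667 [ 0.5138 -0.147   0.1504] [ 1.28 -7.18 -1.11]
0.142 False 12.1833 [ 0.514  -0.1475  0.1425] [ 1.49 -8.97 -0.38]
0.134 False 12.6 [ 0.5142 -0.1476  0.1346] [ 2.39 -8.11  0.47]
```

The tip is already 17 mm below the plate with almost no axial force, so it is in the bore. Pressing on.

```bash
python3 - <<'E'
from h import *
c=(.5138,-.1438)
for z in(.126,.121,.1175,.115):
    r=move_l((*c,z),feed=.03,until_force=25);s=sense();print(z,r,s['time_s'],s['position'].round(4),s['wrist_force'].round(2))
    if r:break
shot(5)
S=np.load('pics/scene5rgb.npy');crop('s',S,205,200,305,275,'pics/s5.png')
E
```

```text
0.126 False 13.0167 [ 0.5143 -0.1477  0.1266] [ 2.58 -8.97  0.13]
0.121 False 13.3333 [ 0.5144 -0.1476  0.1216] [ 2.02 -9.1  -0.66]
0.1175 False 13.6 [ 0.5148 -0.1478  0.1196] [-0.46 -8.57 10.01]
0.115 False 13.85 [ 0.5154 -0.1478  0.1191] [-3.72 -7.37 24.9 ]
```

View pics/s5.png

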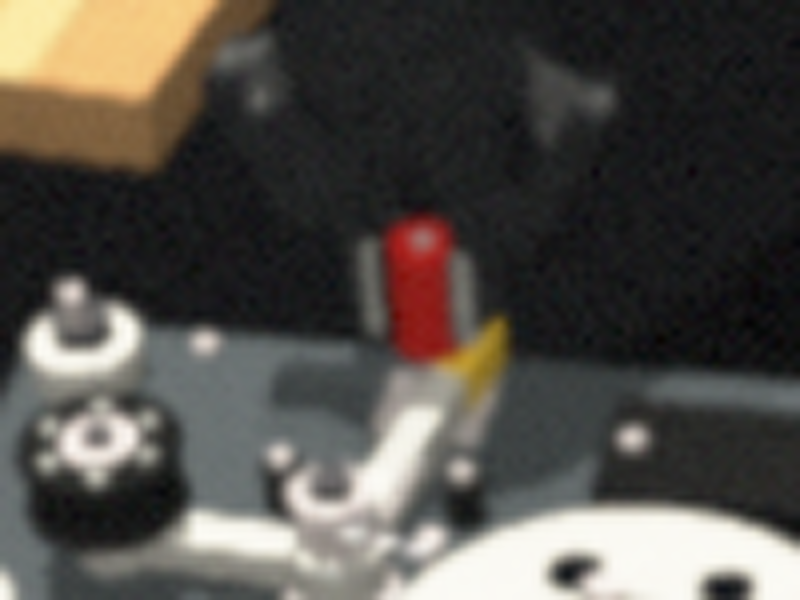

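The pin bottomed at TCP z 0.1195, so the tip is about 32 mm below the mouth, fully home as expected. Next I relieve the preload, release, retreat and check.

```bash
python3 - <<'E'
from h import *
c=(.5138,-.1438)
move_l((.5145,-.1455,.119),feed=.03);sleep(.2);s=sense();print(s['position'].round(4),s['wrist_force'].round(2))
command_gripper(.055);sleep(.2);s=sense();print(s['position'].round(4),s['wrist_force'].round(2),s['finger_gap'])
move_l((s['position'][0],s['position'][1],.26),feed=.12)
movep((.5,.1,.3),ori(np.radians(90)));sleep(.3)
s=sense();print(s['time_s'],s['wrist_force'].round(2))
shot(6)
T=np.load('pics/top6rgb.npy');S=np.load('pics/scene6rgb.npy')
crop('s',S,205,215,305,290,'pics/s6.png');crop('t',T,340,180,420,240,'pics/t6.png')
E
```

```text
[ 0.5147 -0.1488  0.12  ] [ 1.03 -8.05  4.14]
[ 0.5144 -0.1452  0.1189] [ 0.11 -0.63  0.36] 0.05506693624906626
17.675 [ 0.43  0.11 -0.14]
```

View pics/s6.png

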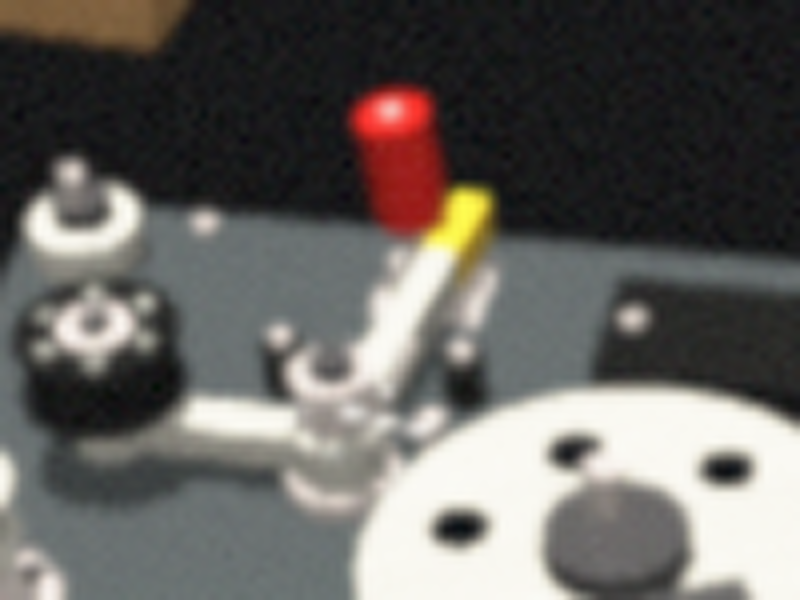

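View pics/t6.png

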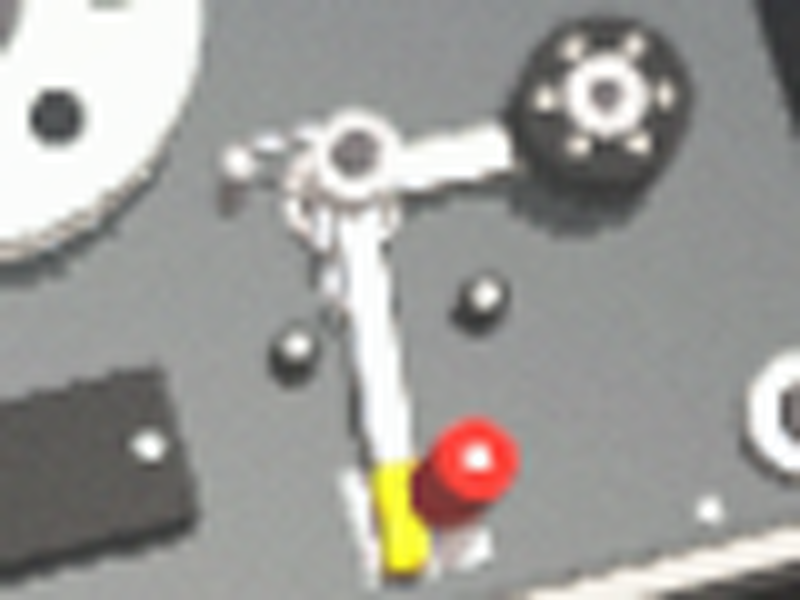

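View pics/top6.png

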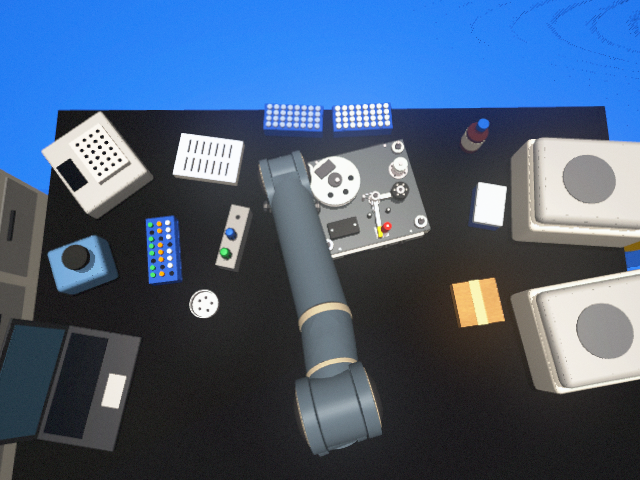

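```bash
python3 - <<'E'
from h import *
f=lambda x,y:((x+.5)/10-.5+340,(y+.5)/10-.5+180)
g=lambda x,y:((x+.5)/8-.5+205,(y+.5)/8-.5+215)
t,e=tri('top',f(475,458),'scene',g(393,110));print('handle top',t,e)
print('lean if tip over hole',np.linalg.norm(t[:2]-[.5153,-.147])/.102)
P=np.array([.6139,-.127]);y=onplane('top',f(398,480),.086)[:2];y2=onplane('top',f(403,570),.086)[:2]
for q in(y,y2):
    v=q-P;a=np.degrees(np.arctan2(v[1],v[0]));print(np.linalg.norm(v),a,'turn',np.radians(-145.9-(a if a<0 else a-360)))
w=onplane('top',f(605,95),.112)[:2]-P;w0=np.array([.6608,-.1851])-P
print('wheel turn',np.arctan2(w0[1],w0[0])-np.arctan2(w[1],w[0]),np.linalg.norm(w))
E
```

```text
handle top [ 0.51504406 -0.15629204  0.13053332] 0.0017722062607627368
lean if tip over hole 0.09113301959661427
0.09504293890452122 -173.19055646707798 turn 0.4763100650519422
0.1223180364596854 -174.39549607762137 turn 0.49734022854362253
wheel turn 0.4642243816252748 0.0744426659351736
```

```bash
python3 -c "
from rig import *
finish_job()"
```

```text
the job is handed in; nothing more can be done
```

The locking pin is fully home in the lock hole and alone holds the lever back. I handed the job in with about 18 s of the 42 s used; no verdict is reported.

I took the pin from the block and pushed the lever in an arc with the pin's shank until the pin stood over the hole. While held there, the arm gave by about 3 mm, and I corrected for that. I then pressed the pin down until it bottomed at about 25 N, released it and backed the arm off.

**Last checks:**
- **Depth:** the handle top measures 130.5 mm above the bench, against 130 mm when fully home. From the arm's own position the tip is about 32 mm below the mouth.
- **Lean:** the pin leans an estimated 0.09 rad under the spring, against a limit of 0.2.
- **Lever:** it stays at about 0.46–0.50 rad after release, against the 0.42 needed. The lever gave 0.48–0.50 and the wheel 0.46, a difference that fits the pixel resolution.
- **Surroundings:** in the last top view both drivers stand in the block and the other things on the bench look unmoved. The wrist force was near zero with the arm clear.

The two cameras disagreed by about 2 mm throughout, which matches the stated calibration. No check failed.

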